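Dip the slides and set the incubator going

ROBOT

A 6-joint arm with a two-finger parallel gripper is mounted at the origin on a cart in front of the work surface, level with it; the furniture and walls round the work are solid. World frame = base frame: x ahead of the robot, y to its left, z up, the work surface at z = 0. Lengths are in mm, angles in rad, forces in N, time in s.
With the tool pointing down it reaches from about 275 to 1000 mm from the base axis. Payload 8.4 kg.
Tool frame: the origin (TCP) lies at the very end of the fingers, on their centre line; the grasp point (between the pads) lies 19 mm behind it; y points along the fingers, x is the direction in which the jaws open and shut, and the axes are right-handed (so a half turn about y gives the same grasp; the last joint's range is limited). The gripper opens to 85 mm and grips with 20 to 120 N. Pads are 22 mm wide; open, the fingers measure 114 mm over their backs; the gripper's body (76 mm by 85 mm) begins 54 mm behind the grasp point. The pads swing forward as they close: fully open they stand 13 mm farther back than shut.
Start: joints at [-1.19, 0.353, 1.633, -0, 1.155, -0.002], TCP at [233.448, -579.767, 231.281] pointing down, gripper open.
Joint ranges: [-2.63, 2.63], [-0.92, 2.1], [0.06, 2.66], [-1.3, 4.44], [0, 2.69], [-3.02, 3.02]. Speed limits (rad/s): [2.22, 2.22, 2.79, 3.14, 3.14, 3.14].

INTERFACE

Orientations are given as [roll, pitch, yaw] about the fixed x, y, z axes, in that order (R = Rz(yaw) Ry(pitch) Rx(roll)).
In Python, from rig import r gives the robot as it stands.
- The arm moves only by the tool servo_tool, never from a script. Its argument "motion" is a list of rows, each a list of 7 numbers: the opening, from -1 (shut) to 1 (fully open), then the shift along the tool's x, y, z in m, then the turn, a rotation vector about the tool's x, y, z in units of 10 degrees (1.0 is 10 degrees). A call has 1 to 12 rows; each row is the pose to reach, as a shift and turn from the pose commanded when the call began, along the tool's axes at that moment; what a row does not reach only later rows make up. A row lasts 1/8 s, in which the tool goes at most 62.5 mm and 10.7 degrees, less where a joint would pass 70% of its speed; a pose out of reach is approached as far as the arm can. A call with a gripper value outside its range is refused whole. The fingers move at their own pace and stop on an object; "grip_force" is the grip in N (left out, the last holds). Time passes only in rows, so rows that repeat a pose let the fingers close. It gives the time, the measured TCP pose, the force and the opening at its end, in the units of the state.
- r.sense(): the state, without advancing time (a new reading comes with each control period).
- r.grab_frame(name): name is "scene" or "side" or "wrist"; returns the picture (400x640x3 uint8, red, green, blue); there is no depth.
- r.calibration(name): a dict with "fx", "fy", "cx", "cy" (pixels), "R" (3x3) and "t" (3): a world point X has camera coordinates R X + t; the wrist camera has in their place "mount" (4x4, takes a point from camera to tool coordinates, whose origin is the TCP and whose axes are the tool frame's). Camera axes: x right, y down, z forward; pixel columns grow to the right and rows downward; lengths in mm; the calibration is good to about 2 mm. A picture is of the moment at which its call begins: read the wrist's pose just before it. calibration takes no time and is no camera call.
- r.sign_off(): hands the job in, once; it reports no verdict.
The state is a dict: "clock": time; "qpos": joint angles; "qvel": joint speeds; "joint_efforts": joint torques, N m; "eef_pos": TCP position; "tcp_rot": TCP orientation; "contact_force": force on the tool from outside, world axes, zero at the start; "wrist_torque": the same for the moment, N m; "opening": opening from 0.0 (shut) to 1.0 (fully open).
Only numpy, scipy, OpenCV 4.12 (cv2) and the standard library are available. Lean on these libraries where they do the work, as an engineer would, in place of code of your own. Each camera call takes 0.05 s, during which the arm holds its last target. There are 200 camera calls.

TASK

The incubator's tray is latched in and its door stands open: press the tray to pop it right out. Then, working from left to right through the stand, dip each dip slide's paddle well down into the sample beaker for about a second and hang it in the tray well of the same place (left, middle or right, as the slides look alike) so that its cap sits down on the block. Press the tray in until it latches and stays in by itself, then push the door fully shut onto its catch; leave the beaker standing and the timer and the jar where they are.

Things in the scene. Friction and masses are not known exactly. Their poses are not given: they have to be found in the camera images.
- incubator: white bench incubator, housing 212 wide x 180 deep x 116 high, fixed to the bench; origin on the bench under the middle of the housing's front edge, x points from its open front to its back, y to its left, z up. The front is open 98 mm each side of the middle; the roof is 106 to 116 mm above the bench
- tray (a joint): tray travel, m: 0 = out, 0.075 = latched in. A spring (4 N out, 7 N in) pushes it out, damping 22 N per m/s. Push-push: pressed in from outside to a firm stop (about 0.080; 15 N is ample) and let go, it settles back to 0.075 and stays; not pressed to the stop it comes out again. A latched tray, pressed to the end stop (0.082) and let go, pops out
- tray_pad (a point): middle of the outer face of the black rubber push pad (44 wide x 20 high), 64 mm above the bench, 3 mm proud of the tray's upright front plate (160 wide, 12 to 78 mm above the bench). Press it along the incubator's +x. It stands 21 mm out of the housing's front edge with the tray latched, 96 mm with the tray out
- well_1 (a point): centre of the mouth of the left well (largest y of the incubator) in the tray's aluminium block, 78 mm above the bench, level with the block's top (44 x 150 mm); round, 24 mm wide, 60 mm deep, vertical. The wells are in a row 50 mm apart, 33 mm behind the pad's face
- well_2 (a point): centre of the mouth of the middle well, like well_1
- well_3 (a point): centre of the mouth of the right well, like well_1
- door (a joint): hinge angle of the incubator's door, rad: 0 = shut, about 1.6 = open towards the robot, to the left of the tray, 1.9 = stop. Light, slight friction, stays where it is left; in the last 0.07 rad it has to be pushed over a ball catch (about 6 N at the free edge), behind which it snaps to 0 and is held
- door_edge (a point): point on the door's outer face 180 mm from the hinge and 61 mm above the bench. The door is a shallow pan 212 wide, 34 thick, 8 to 114 mm above the bench. Site axes: x into the door (press along +x), y towards the hinge; shut, they equal the incubator's. A 12 mm wide, 9 mm proud upright grip ledge sits 190 to 202 mm from the hinge
- door_hinge (a point): on the door's upright hinge axis at the housing's left front edge, 61 mm above the bench; the door's outer face lies 34 mm from the axis
- stand: fixed grey stand with three round holes in a row 50 mm apart, in which the dip slides hang; 66 x 172 mm, 72 mm high; origin on the bench under its middle, y points along the row to the left end
- slide_1: dip slide in the left hole of the stand: white ribbed round cap, 28 mm diameter, 22 high, and below it a flat clear paddle with tan agar, 4 (x) x 18 (y) x 58 mm; 30 g. Origin in the middle of the paddle's lower edge, z up to the cap. At first the cap's underside rests on the stand, 72 mm above the bench. Take it round the cap from above. May be absent
- slide_1_cap (a point): middle of its cap's underside, 58 mm above the paddle's lower edge; lies in the middle of the well's mouth when the slide hangs there
- slide_2: dip slide in the middle hole of the stand, like slide_1; may be absent
- slide_2_cap (a point): middle of its cap's underside, 58 mm above the paddle's lower edge; lies in the middle of the well's mouth when the slide hangs there
- slide_3: dip slide in the right hole of the stand, like slide_1; may be absent
- slide_3_cap (a point): middle of its cap's underside, 58 mm above the paddle's lower edge; lies in the middle of the well's mouth when the slide hangs there
- beaker: clear beaker, 74 mm over the rim, 90 mm high, inside at least 52 mm wide, floor 3 mm thick, 0.25 kg, loose; origin in the middle of its underside. It may get knocked a few cm aside at any time
- lab_timer: bystander: small white timer lying on the bench, 68 x 62 x 17 mm, loose
- jar_white_cap: bystander: dark jar with white cap, 62 mm in diameter, 105 mm high, loose
There are look-alikes about, which are no part of the job. What is shaped like the beaker but green is not meant.

How it is judged:
By the outcome, as a careful person would: the job done as asked, in the order asked, and still so for the second after the job is handed in, with the robot touching nothing.
Of slide_1, slide_2, slide_3 only 2 to 3 are there at a start; the rules pass over those that are not, and their reading is None.
At some moment in a run one of beaker may be knocked a few centimetres aside while the robot is not near it.
It also fails if it takes over 208 s, if anything falls off the work surface, if the arm or the gripper's body presses on something with over 40 N, if the wrist force passes 120 N, or if a joint passes its speed limit or range.

## Working session

There is one attempt and no reset: what is moved stays moved. The work goes in short steps, Python scripts to look and compute and a tool call to move; the robot and the scene stay as the last step left them, time stands still between calls to the robot, and variables do not carry over. Pictures are saved under pics/ and viewed, on a budget of 14 in all, crops included, one or two more only if the job needs it, and the job is handed in when it is done.

Besides the shell and the picture viewer there is one more tool, called after "Emit:" as a command line: name --pt "numbers of a row" for each row, then --argument value for the rest. servo_tool: Moves the arm, as the interface text tells. Its arguments: {"type":"object","properties":{"motion":{"type":"array","items":{"type":"array","items":{"type":"number"}}},"grip_force":{"type":"number"}},"required":["motion"]}

```bash
ls; mkdir -p pics; python3 - <<'E'
from rig import r
import cv2, numpy as np
np.set_printoptions(precision=4,suppress=True)
s=r.sense(); print({k:np.round(v,3) for k,v in s.items()})
for n in("scene","side"):
    im=r.grab_frame(n); cv2.imwrite(f"pics/{n}0.png",im[:,:,::-1]); print(n,r.calibration(n))
print(r.calibration("wrist"))
E
```

```text
pics
{'clock': np.float64(0.0), 'qpos': array([-1.19 ,  0.354,  1.634,  0.   ,  1.155, -0.002]), 'qvel': array([-0.001, -0.001, -0.002,  0.002,  0.001, -0.001]), 'joint_efforts': array([  0.005, -60.524, -34.207,   0.   ,   0.009,   0.   ]), 'eef_pos': array([ 233.286, -579.329,  230.564]), 'tcp_rot': array([-1.571,  0.001, -1.188]), 'contact_force': array([ 0.817, -0.409,  0.074]), 'wrist_torque': array([ 0.017, -0.034,  0.021]), 'opening': np.float64(0.998)}
scene {'fx': 433.3027053071461, 'fy': 433.3027053071461, 'cx': 313.97148030344056, 'cy': 193.20514421873304, 'R': array([[-0.9012, -0.4329, -0.0198],
       [-0.2987,  0.6538, -0.6952],
       [ 0.3139, -0.6206, -0.7185]]), 't': array([ 529.0282,  219.9343, 1196.6185])}
side {'fx': 462.89917531476914, 'fy': 462.89917531476914, 'cx': 319.9355249199124, 'cy': 186.81680872418534, 'R': array([[-0.841 , -0.5406,  0.0223],
       [-0.2248,  0.3116, -0.9233],
       [ 0.4921, -0.7815, -0.3835]]), 't': array([ 504.6098,  202.8175, 1062.8659])}
{'fx': 344.973548095599, 'fy': 344.973548095599, 'cx': 321.9559680705862, 'cy': 196.23348080705213, 'mount': array([[   1.    ,   -0.0005,   -0.0004,    0.3253],
       [   0.0002,   -0.2938,    0.9559, -143.0619],
       [  -0.0006,   -0.9559,   -0.2938,   75.1074],
       [   0.    ,    0.    ,    0.    ,    1.    ]])}
```

View pics/scene0.png

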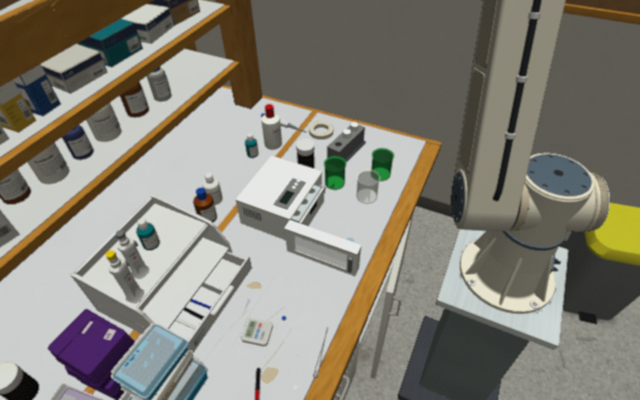

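View pics/side0.png

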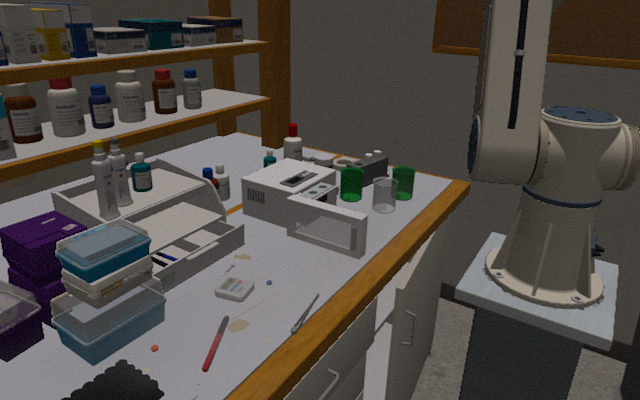

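The scene view shows the incubator at about (285,195), with its door open at (322,247). The stand is at (347,140) and the clear beaker at (368,187), between two green ones. The timer is at (256,332). I'll zoom in next.

```bash
cat > h.py <<'E'
from rig import r
import cv2, numpy as np
from scipy.spatial.transform import Rotation as Ro
np.set_printoptions(precision=2,suppress=True)
def cam(n,s=None):
    c=r.calibration(n)
    if n=="wrist":
        m=np.array(c["mount"]); Rt=Ro.from_euler("xyz",s["tcp_rot"]).as_matrix()
        A=Rt@m[:3,:3]; o=Rt@m[:3,3]+s["eef_pos"]
    else:
        A=np.array(c["R"]).T; o=-A@np.array(c["t"])
    return c,A,o
def ray(C,u,v):
    c,A,o=C; return o,A@np.array([(u-c["cx"])/c["fx"],(v-c["cy"])/c["fy"],1])
def onz(C,u,v,z):
    o,d=ray(C,u,v); return o+d*(z-o[2])/d[2]
def proj(C,P):
    c,A,o=C; p=A.T@(np.array(P,float)-o); return np.array([c["fx"]*p[0]/p[2]+c["cx"],c["fy"]*p[1]/p[2]+c["cy"]])
def tri(*rs):
    M=0;b=0
    for o,d in rs:
        d=d/np.linalg.norm(d);P=np.eye(3)-np.outer(d,d);M=M+P;b=b+P@o
    return np.linalg.solve(M,b)
def shot(n,f):
    s=r.sense(); im=r.grab_frame(n)[:,:,::-1].copy(); cv2.imwrite("pics/"+f,im); return im,cam(n,s)
E
python3 - <<'E'
import cv2,numpy as np
a=cv2.imread("pics/scene0.png")[95:285,225:425]; b=cv2.imread("pics/side0.png")[135:265,235:425]
cv2.imwrite("pics/z1.png",cv2.resize(a,None,fx=3.1,fy=3.1,interpolation=cv2.INTER_CUBIC))
cv2.imwrite("pics/z2.png",cv2.resize(b,None,fx=4,fy=4,interpolation=cv2.INTER_CUBIC))
E
```

```text
(no output)
```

View pics/z1.png

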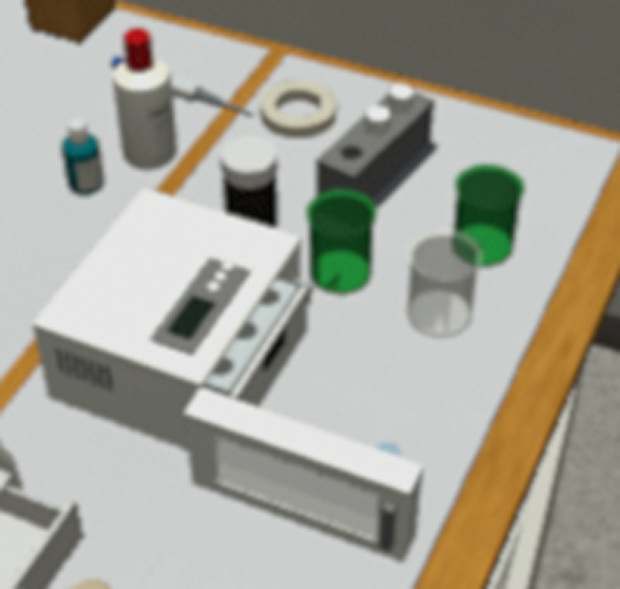

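View pics/z2.png

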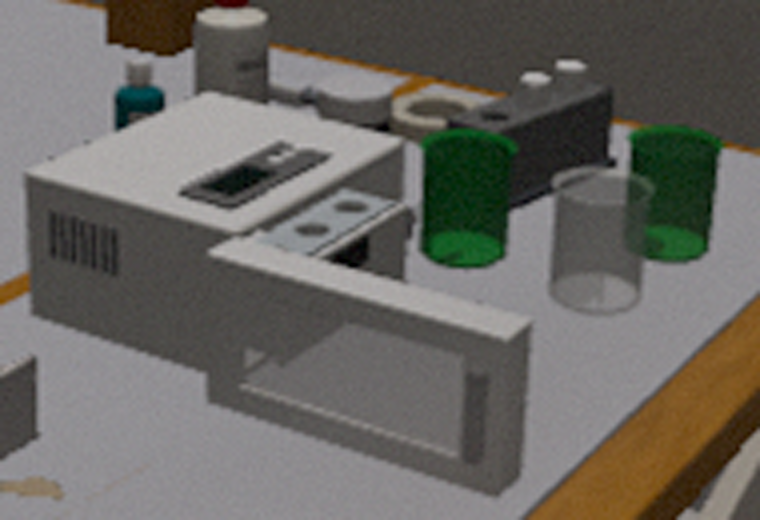

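```bash
python3 - <<'E'
from h import *
S=cam("scene");D=cam("side")
a=lambda u,v,z:onz(S,225+u/3.1,95+v/3.1,z)
b=lambda u,v,z:onz(D,235+u/4,135+v/4,z)
for n,l,f in [("roofS",[(145,190,116),(300,243,116),(40,325,116),(205,388,116)],a),("roofD",[(208,93,116),(403,140,116),(27,176,116),(215,232,116)],b),
 ("hole,c2,c3 S",[(352,152,72),(377,113,94),(400,91,94)],a),("D",[(495,116,72),(536,78,94),(571,66,94)],b),
 ("wells S",[(270,297,78),(248,331,78),(224,368,78)],a),("wells D",[(351,206,78),(312,230,78)],b),
 ("beaker S",[(445,257,90),(440,315,3)],a),("beaker D",[(603,190,90),(597,292,3)],b),
 ("green S",[(341,213,90),(489,187,90)],a),("door S",[(185,410,114),(205,388,114),(420,467,114),(405,493,114)],a),("door D",[(208,250,114),(530,320,114),(500,340,114)],b),
 ("jar",[(249,158,105)],a),("standS",[(318,160,72),(345,182,72),(435,97,72),(400,85,72)],a),]:
    print(n,np.array([f(*p)[:2] for p in l]).round().tolist())
E
```

```text
roofS [[756.0, -47.0], [578.0, -41.0], [751.0, 160.0], [576.0, 163.0]]
roofD [[753.0, -46.0], [578.0, -46.0], [749.0, 165.0], [589.0, 168.0]]
hole,c2,c3 S [[607.0, -240.0], [599.0, -289.0], [590.0, -337.0]]
D [[605.0, -242.0], [594.0, -290.0], [585.0, -337.0]]
wells S [[589.0, 5.0], [589.0, 55.0], [588.0, 106.0]]
wells D [[590.0, 3.0], [589.0, 56.0]]
beaker S [[449.0, -108.0], [450.0, -111.0]]
beaker D [[444.0, -103.0], [448.0, -117.0]]
green S [[570.0, -125.0], [445.0, -226.0]]
door S [[581.0, 192.0], [577.0, 162.0], [371.0, 164.0], [373.0, 194.0]]
door D [[579.0, 190.0], [368.0, 162.0], [370.0, 195.0]]
jar [[688.0, -149.0]]
standS [[636.0, -212.0], [594.0, -190.0], [559.0, -370.0], [605.0, -375.0]]
```

Emit:
servo_tool --pt "-1 -0.515 -0.01 0.43 0 -15.8 0" --pt "-1 -0.515 -0.01 0.43 0 -15.8 0" --pt "-1 -0.515 -0.01 0.43 0 -15.8 0" --pt "-1 -0.515 -0.01 0.43 0 -15.8 0" --pt "-1 -0.515 -0.01 0.43 0 -15.8 0" --pt "-1 -0.515 -0.01 0.43 0 -15.8 0" --pt "-1 -0.515 -0.01 0.43 0 -15.8 0" --pt "-1 -0.515 -0.01 0.43 0 -15.8 0" --pt "-1 -0.515 -0.01 0.43 0 -15.8 0" --pt "-1 -0.515 -0.01 0.43 0 -15.8 0" --pt "-1 -0.515 -0.01 0.43 0 -15.8 0" --pt "-1 -0.515 -0.01 0.43 0 -15.8 0"

```text
clock: 1.6
eef_pos: [440.6, 61.4, 241.2]
tcp_rot: [-1.571, -0.001, 1.072]
contact_force: [-0.5, 0.1, -0.6]
opening: -0.0
```

Emit:
servo_tool --pt "-1 0 0 0 0 -1.0 0" --pt "-1 0 0 0 0 -2.0 0" --pt "-1 0 0 0 0 -2.86 0" --pt "-1 0 0 0 0 -2.86 0"

```text
clock: 2.1
eef_pos: [439.8, 58.5, 241.1]
tcp_rot: [-1.57, 0.0, 1.56]
contact_force: [-0.0, 0.3, 0.7]
opening: -0.005
```

```bash
python3 - <<'E'
from h import *
s=r.sense(); print(s["eef_pos"],s["tcp_rot"],s["opening"])
shot("wrist","w1.png")
E
```

```text
[439.75  58.55 241.08] [-1.57  0.    1.56] -0.0050546202521789315
```

View pics/w1.png

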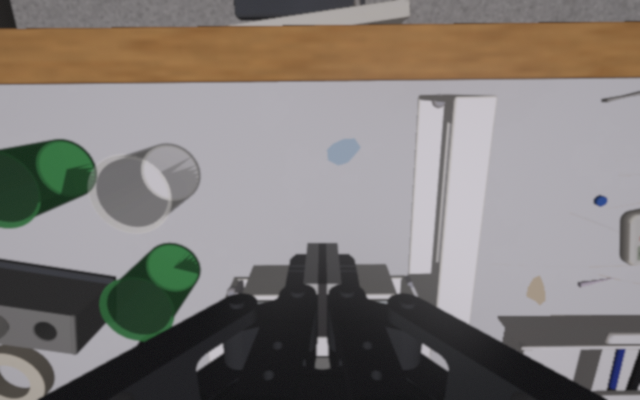

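```bash
python3 - <<'E'
from h import *
C=cam("wrist",r.sense())
for n,p in dict(plateL=(248,268,78),plateR=(394,268,78),pad=(321,245,74),beak=(134,192,90),beakb=(171,172,3),dooredge=(495,97,114),doorinn=(457,97,114),d2=(415,272,114),d3=(470,280,114)).items(): print(n,onz(C,*p)[:2])
E
```

```text
plateL [532.4  -16.25]
plateR [534.35 128.45]
pad [510.33  56.42]
beak [ 449.16 -108.83]
beakb [ 450.96 -112.63]
dooredge [371.67 189.53]
doorinn [371.28 160.92]
d2 [518.67 138.94]
d3 [527.27 188.11]
```

Emit:
servo_tool --pt "-1 -0.001 0.06 -0.06 0 0 0" --pt "-1 -0.001 0.12 -0.06 0 0 0" --pt "-1 -0.001 0.184 -0.06 0 0 0" --pt "-1 -0.001 0.184 -0.06 0 0 0" --pt "-1 -0.001 0.184 -0.08 0 0 0" --pt "-1 -0.001 0.184 -0.095 0 0 0" --pt "-1 -0.001 0.184 -0.1 0 0 0" --pt "-1 -0.001 0.184 -0.103 0 0 0" --pt "-1 -0.001 0.184 -0.105 0 0 0"

```text
clock: 3.28
eef_pos: [544.8, 56.6, 57.6]
tcp_rot: [-1.571, -0.0, 1.561]
contact_force: [-0.2, 1.2, -0.1]
opening: -0.002
```

Emit:
servo_tool --pt "-1 0 0 -0.003 0 0 0" --pt "-1 0 0 -0.005 0 0 0" --pt "-1 0 0 -0.007 0 0 0" --pt "-1 0 0 -0.007 0 0 0"

```text
clock: 3.78
eef_pos: [550.0, 56.5, 56.9]
tcp_rot: [-1.567, 0.0, 1.561]
contact_force: [-6.0, 0.1, 5.1]
opening: -0.001
```

Emit:
servo_tool --pt "-1 0 0 -0.003 0 0 0" --pt "-1 0 0 -0.006 0 0 0" --pt "-1 0 0 -0.008 0 0 0" --pt "-1 0 0 -0.008 0 0 0"

```text
clock: 4.28
eef_pos: [556.9, 56.4, 56.7]
tcp_rot: [-1.565, 0.0, 1.561]
contact_force: [-10.2, 1.4, 6.5]
opening: 0.001
```

Emit:
servo_tool --pt "-1 0 0 -0.002 0 0 0" --pt "-1 0 0 -0.004 0 0 0" --pt "-1 0 0 -0.004 0 0 0"

```text
clock: 4.65
eef_pos: [557.0, 56.3, 56.0]
tcp_rot: [-1.557, 0.001, 1.561]
contact_force: [-21.4, 1.7, 15.2]
opening: -0.0
```

Emit:
servo_tool --pt "-1 0 0 0.02 0 0 0" --pt "-1 0 0 0.06 0 0 0" --pt "-1 0 0 0.12 0 0 0" --pt "-1 0 -0.05 0.14 0 0 0" --pt "-1 0 -0.16 0.16 0 0 0" --pt "-1 0 -0.2 0.16 0 0 0" --pt "-1 0 -0.2 0.16 0 0 0"

```text
clock: 5.52
eef_pos: [405.1, 58.1, 261.0]
tcp_rot: [-1.576, -0.001, 1.561]
contact_force: [0.8, 0.4, 0.5]
opening: 0.001
```

```bash
python3 - <<'E'
from h import *
s=r.sense(); print(s["eef_pos"],s["tcp_rot"],s["contact_force"])
shot("wrist","w2.png")
E
```

```text
[405.05  58.11 261.02] [-1.58 -0.    1.56] [0.8  0.43 0.47]
```

View pics/w2.png

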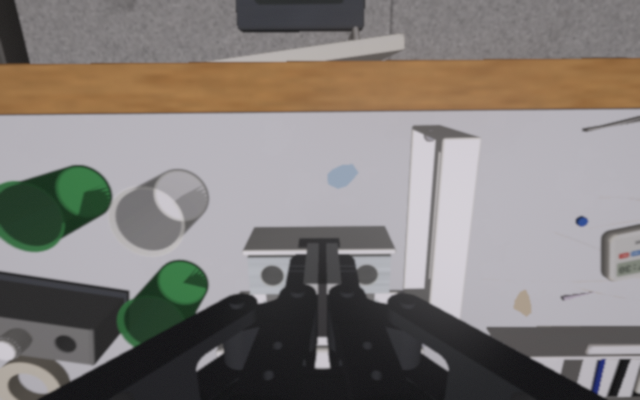

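The tray has popped out: its plate's top edge runs from (246,250) to (394,249) and the outer wells show at (272,275) and (367,274). The beaker rim is at (149,220).

```bash
python3 - <<'E'
from h import *
C=cam("wrist",r.sense())
im=cv2.imread("pics/w2.png"); g=cv2.cvtColor(im,cv2.COLOR_BGR2GRAY)
for u0,u1 in((258,288),(353,382)):
    sub=g[258:291,u0:u1]; m=(sub<110).astype(np.uint8)
    n,l,st,c=cv2.connectedComponentsWithStats(m)
    k=1+st[1:,4].argmax(); p=c[k]+[u0,258]; print(p,st[k],onz(C,*p,78)[:2])
print("hand",onz(C,272,275,78)[:2],onz(C,367,274,78)[:2])
# clear beaker rim fit
for n,p in dict(rimL=(115,220,90),rimR=(184,220,90),rimT=(149,187,90),rimB=(149,254,90)).items(): print(n,onz(C,*p)[:2])
print(onz(C,246,250,78),onz(C,394,249,78),"stand hole",onz(C,66,344,72), "cap",onz(C,8,347,94))
E
```

```text
[271.85 275.1 ] [  4   9  21  18 292] [521.33   3.37]
[362.45 275.85] [  0   1  24  32 435] [523.3  100.47]
hand [521.21   3.54] [521.11 105.29]
rimL [ 451.79 -144.79]
rimR [452.51 -77.3 ]
rimT [ 418.62 -106.15]
rimB [ 488.9  -117.45]
[491.41 -22.06  78.  ] [491.92 132.66  78.  ] stand hole [ 613.16 -243.17   72.  ] cap [ 597.76 -287.64   94.  ]
```

Emit:
servo_tool --pt "1 -0.346 0.02 -0.194 0 10.0 0" --pt "1 -0.346 0.03 -0.194 0 10.0 0" --pt "1 -0.346 0.061 -0.194 0 10.0 0" --pt "1 -0.346 0.061 -0.194 0 10.0 0" --pt "1 -0.346 0.061 -0.194 0 10.0 0" --pt "1 -0.346 0.061 -0.194 0 10.0 0" --pt "1 -0.346 0.061 -0.194 0 10.0 0" --pt "1 -0.346 0.061 -0.194 0 10.0 0" --pt "1 -0.346 0.061 -0.194 0 10.0 0" --pt "1 -0.346 0.061 -0.194 0 10.0 0" --pt "1 -0.346 0.061 -0.194 0 10.0 0" --pt "1 -0.346 0.061 -0.194 0 10.0 0"

```text
clock: 7.08
eef_pos: [594.5, -289.9, 195.9]
tcp_rot: [-1.571, 0.0, -0.183]
contact_force: [-0.6, 0.2, 0.4]
opening: 0.997
```

```bash
python3 - <<'E'
from h import *
s=r.sense(); print(s["eef_pos"],s["tcp_rot"],s["contact_force"])
shot("wrist","w3.png")
C=cam("wrist",s); print(proj(C,(596,-289.5,94)),proj(C,(587,-337,94)))
E
```

```text
[ 594.53 -289.86  195.9 ] [-1.57  0.   -0.18] [-0.62  0.16  0.38]
[323.56 194.84] [323.23 253.95]
```

View pics/w3.png

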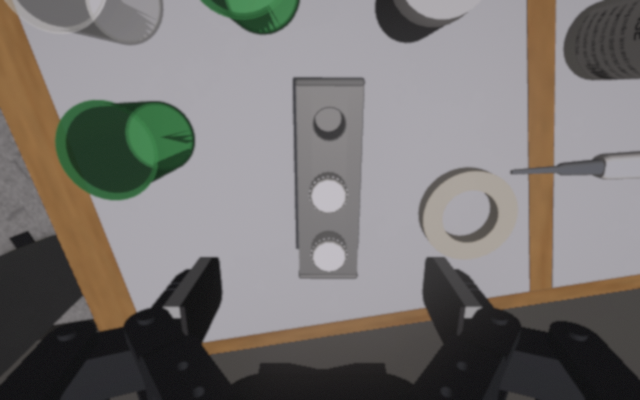

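The two caps show at (328,195) and (329,256), and the empty left hole is at (329,122).

```bash
python3 - <<'E'
from h import *
s=r.sense(); C=cam("wrist",s)
im=cv2.imread("pics/w3.png"); m=(im[170:275,300:355].min(2)>195).astype(np.uint8)
n,l,st,c=cv2.connectedComponentsWithStats(m)
T=Ro.from_euler("xyz",s["tcp_rot"]).as_matrix()
for k in range(1,n):
    if st[k,4]>200:
        p=c[k]+[300,170]; X=onz(C,*p,94); print(p,st[k],X, "tool shift",T.T@(X-s["eef_pos"]))
E
python3 - <<'E'
from h import *
s=r.sense(); C=cam("wrist",s)
im=cv2.imread("pics/w3.png"); g=im[170:275,304:352].min(2); print(g.max(), np.percentile(g,[50,80,90]))
m=(g>170).astype(np.uint8)
n,l,st,c=cv2.connectedComponentsWithStats(m)
T=Ro.from_euler("xyz",s["tcp_rot"]).as_matrix()
for k in range(1,n):
    if st[k,4]>200:
        p=c[k]+[304,170]; X=onz(C,*p,94); print(p,st[k],X, "tool shift",T.T@(X-s["eef_pos"]))
E
```

```text
191 [124. 189. 190.]
[328.11 195.8 ] [  8  11  33  31 792] [ 599.23 -290.92   94.  ] tool shift [  4.8  102.03  -0.17]
[328.65 256.37] [ 10  73  30  28 663] [ 590.83 -339.93   94.  ] tool shift [  5.46 102.03 -49.89]
```

Emit:
servo_tool --pt "1 0.005 0.03 0 0 0 0" --pt "1 0.005 0.07 0 0 0 0" --pt "1 0.005 0.1 0 0 0 0" --pt "1 0.005 0.116 0 0 0 0" --pt "1 0.005 0.116 0 0 0 0" --pt "-1 0.005 0.116 0 0 0 0" --pt "-1 0.005 0.116 0 0 0 0" --pt "-1 0.005 0.116 0 0 0 0" --pt "-1 0.005 0.116 0 0 0 0" --pt "-1 0.005 0.116 0 0 0 0" --pt "-1 0.005 0.116 0 0 0 0" --pt "-1 0.005 0.116 0 0 0 0" --grip_force 40

```text
clock: 8.62
eef_pos: [599.9, -291.0, 81.2]
tcp_rot: [-1.571, -0.001, -0.184]
contact_force: [-0.5, 0.6, 5.3]
opening: 0.31
```

Emit:
servo_tool --pt "-1 0 -0.03 0 0 0 0" --pt "-1 0 -0.08 0 0 0 0" --pt "-1 0 -0.134 0 0 0 0" --pt "-1 -0.03 -0.134 0.03 0 0 0" --pt "-1 -0.08 -0.134 0.07 0 -0.4 0" --pt "-1 -0.12 -0.134 0.1 0 -0.8 0" --pt "-1 -0.16 -0.134 0.13 0 -1.05 0" --pt "-1 -0.179 -0.134 0.151 0 -1.05 0" --pt "-1 -0.179 -0.134 0.151 0 -1.05 0" --pt "-1 -0.179 -0.134 0.151 0 -1.05 0"

```text
clock: 9.88
eef_pos: [452.0, -110.0, 214.7]
tcp_rot: [-1.571, -0.001, -0.001]
contact_force: [0.1, -1.6, 0.2]
opening: 0.309
```

```bash
python3 - <<'E'
from h import *
s=r.sense(); print(s["eef_pos"],s["tcp_rot"],s["contact_force"],s["opening"])
shot("wrist","w4.png")
E
```

```text
[ 451.95 -110.02  214.69] [-1.57 -0.   -0.  ] [ 0.12 -1.62  0.22] 0.30853413806771013
```

View pics/w4.png

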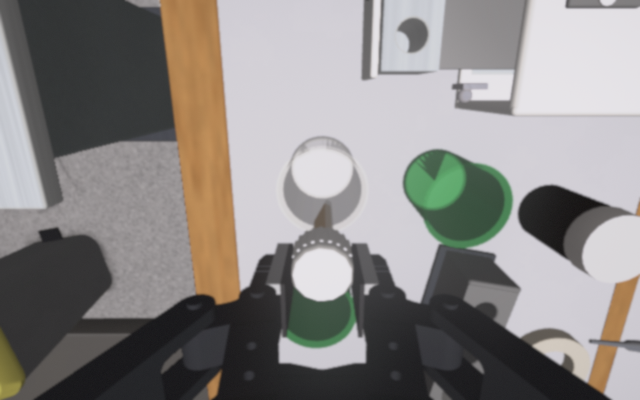

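The beaker sits right below the slide, with its rim about (276..367, 143..231), and well 3 is at (412,36).

```bash
python3 - <<'E'
from h import *
C=cam("wrist",r.sense())
for p in [(276,187,90),(367,187,90),(321,231,90),(321,143,90),(322,170,3),(412,36,78),(397,36,78),(428,36,78),(379,38,78)]: print(p,onz(C,*p)[:2])
E
```

```text
(276, 187, 90) [ 415.33 -109.9 ]
(367, 187, 90) [ 488.56 -110.03]
(321, 231, 90) [ 451.44 -148.19]
(321, 143, 90) [451.63 -74.6 ]
(322, 170, 3) [ 452.36 -115.62]
(412, 36, 78) [519.31   2.83]
(397, 36, 78) [508.18   2.85]
(428, 36, 78) [531.19   2.81]
(379, 38, 78) [494.89   1.51]
```

Emit:
servo_tool --pt "-1 0 0.03 -0.001 0 0 0" --pt "-1 0 0.07 -0.001 0 0 0" --pt "-1 0 0.1 -0.001 0 0 0" --pt "-1 0 0.118 -0.001 0 0 0" --pt "-1 0 0.127 -0.001 0 0 0" --pt "-1 0 0.127 -0.001 0 0 0"

```text
clock: 10.68
eef_pos: [451.3, -111.0, 86.9]
tcp_rot: [-1.571, 0.001, -0.001]
contact_force: [0.1, -0.1, 0.7]
opening: 0.311
```

Emit:
servo_tool --pt "-1 0 0 0 0 0 0" --pt "-1 0 0 0 0 0 0" --pt "-1 0 0 0 0 0 0" --pt "-1 0 0 0 0 0 0" --pt "-1 0 0 0 0 0 0" --pt "-1 0 0 0 0 0 0" --pt "-1 0 0 0 0 0 0" --pt "-1 0 0 0 0 0 0" --pt "-1 0 0 0 0 0 0" --pt "-1 0 0 0 0 0 0"

```text
clock: 11.92
eef_pos: [451.2, -110.6, 87.3]
tcp_rot: [-1.571, 0.0, -0.001]
contact_force: [0.5, 0.3, -0.5]
opening: 0.303
```

Emit:
servo_tool --pt "-1 0 -0.04 0 0 0 0" --pt "-1 0 -0.09 0 0 0 0" --pt "-1 0 -0.127 0 0 0 0" --pt "-1 0.03 -0.127 0.06 0 0 0" --pt "-1 0.05 -0.127 0.11 0 0 0" --pt "-1 0.068 -0.127 0.15 0 0 0" --pt "-1 0.068 -0.11 0.165 0 0 0" --pt "-1 0.068 -0.08 0.165 0 0 0" --pt "-1 0.068 -0.075 0.165 0 0 0" --pt "-1 0.068 -0.075 0.165 0 0 0"

```text
clock: 13.18
eef_pos: [518.9, 53.8, 162.1]
tcp_rot: [-1.571, 0.001, -0.001]
contact_force: [-0.3, -0.1, 0.4]
opening: 0.306
```

```bash
python3 - <<'E'
from h import *
s=r.sense(); print(s["eef_pos"],s["tcp_rot"],s["contact_force"],s["opening"])
im,C=shot("wrist","w5.png")
for y in(105,54,3): print(proj(C,(519.5,y,78)))
print("tip",proj(C,s["eef_pos"]-np.array([0,0,67])))
E
```

```text
[518.94  53.77 162.13] [-1.57  0.   -0.  ] [-0.31 -0.13  0.36] 0.306209570118036
[322.46 128.06]
[322.58 202.7 ]
[322.69 268.55]
tip [321.71 211.31]
```

View pics/w5.png

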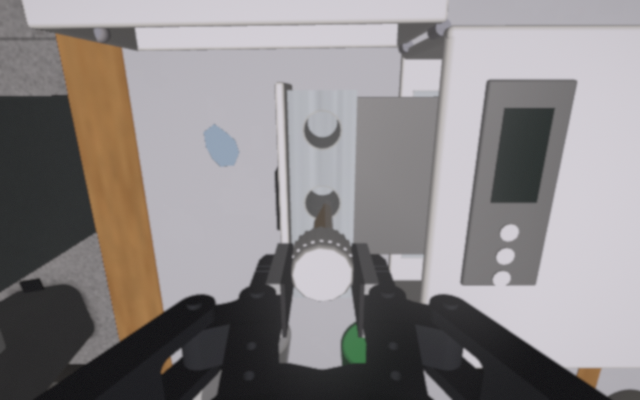

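Well 1 is at (322,130) and well 2 at (322,203), with the paddle tip over well 2. They are aligned, so I'll insert the slide.

Emit:
servo_tool --pt "-1 0.0005 0.015 0 0 0 0" --pt "-1 0.0005 0.03 0 0 0 0" --pt "-1 0.0005 0.045 0 0 0 0" --pt "-1 0.0005 0.06 0 0 0 0" --pt "-1 0.0005 0.07 0 0 0 0" --pt "-1 0.0005 0.074 0 0 0 0" --pt "-1 0.0005 0.074 0 0 0 0"

```text
clock: 14.1
eef_pos: [519.9, 54.3, 88.2]
tcp_rot: [-1.571, 0.0, -0.001]
contact_force: [0.0, -0.4, -0.2]
opening: 0.303
```

Emit:
servo_tool --pt "-1 0 0.0015 0 0 0 0" --pt "-1 0 0.0015 0 0 0 0" --pt "0.3 0 0.0015 0 0 0 0" --pt "0.3 0 0.0015 0 0 0 0" --pt "0.3 0 0.0015 0 0 0 0" --pt "0.3 0 0.0015 0 0 0 0" --pt "0.3 0 -0.03 0 0 0 0" --pt "0.3 0 -0.08 0 0 0 0" --pt "0.3 0 -0.12 0 0 0 0" --pt "0.3 0 -0.12 0 0 0 0"

```text
clock: 15.35
eef_pos: [521.9, 54.5, 211.5]
tcp_rot: [-1.57, -0.006, -0.001]
contact_force: [-0.4, 0.1, -1.3]
opening: 0.649
```

```bash
python3 - <<'E'
from h import *
s=r.sense(); print(s["eef_pos"],s["tcp_rot"],s["contact_force"],s["opening"])
im,C=shot("wrist","w6.png")
print(proj(C,(519.5,54,100)),proj(C,(519.5,54,78)))
a=im[60:330,200:440]; b=shot("scene","s6.png")[0][150:260,270:400]
a=cv2.resize(a,None,fx=1.6,fy=1.6); b=cv2.resize(b,(400,432)) if 0 else cv2.resize(b,None,fx=3,fy=3)
b=cv2.copyMakeBorder(b,0,max(0,a.shape[0]-b.shape[0]),0,0,cv2.BORDER_CONSTANT)
cv2.imwrite("pics/c6.png",np.hstack([a,b[:a.shape[0]]]))
E
```

```text
[521.9   54.52 211.45] [-1.57 -0.01 -0.  ] [-0.39  0.08 -1.27] 0.6494654158164078
[317.71 192.7 ] [317.88 185.2 ]
```

View pics/c6.png

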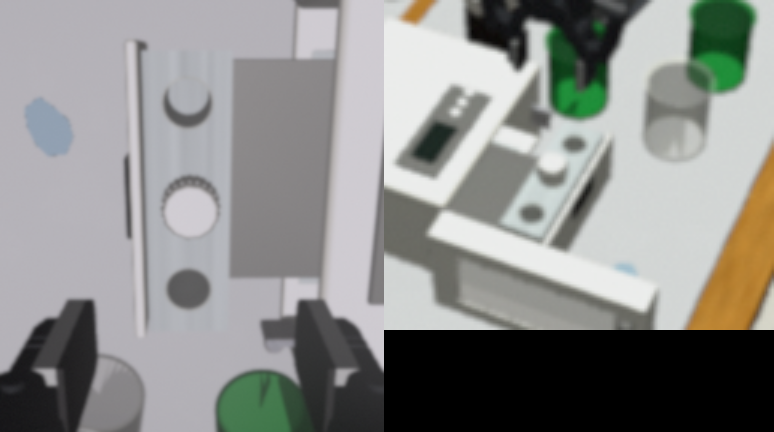

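Slide 2 is seated, its cap flat in the middle well. I'll fetch slide 3.

Emit:
servo_tool --pt "0.3 0.01 0 -0.06 0 0 0" --pt "0.3 0.02 0 -0.12 0 0 0" --pt "1 0.03 0 -0.18 0 0.4 0" --pt "1 0.04 0 -0.24 0 0.8 0" --pt "1 0.05 0 -0.3 0 1.05 0" --pt "1 0.06 0 -0.36 0 1.05 0" --pt "1 0.069 0.01 -0.394 0 1.05 0" --pt "1 0.069 0.01 -0.394 0 1.05 0" --pt "1 0.069 0.01 -0.394 0 1.05 0" --pt "1 0.069 0.01 -0.394 0 1.05 0"

```text
clock: 16.7
eef_pos: [588.3, -338.4, 197.9]
tcp_rot: [-1.57, 0.001, -0.183]
contact_force: [0.7, -0.1, -0.4]
opening: 0.999
```

```bash
python3 - <<'E'
from h import *
s=r.sense(); print(s["eef_pos"],s["tcp_rot"],s["opening"])
im,C=shot("wrist","w7.png"); p=proj(C,(591,-340,94)); print(p)
u,v=p.astype(int); g=im[v-25:v+25,u-30:u+30].min(2); m=(g>170).astype(np.uint8)
n,l,st,c=cv2.connectedComponentsWithStats(m); k=1+st[1:,4].argmax()
q=c[k]+[u-30,v-25]; X=onz(C,*q,94); T=Ro.from_euler("xyz",s["tcp_rot"]).as_matrix()
print(q,st[k],X,T.T@(X-s["eef_pos"]))
E
```

```text
[ 588.29 -338.43  197.93] [-1.57  0.   -0.18] 0.998966704599896
[325.71 196.25]
[325.43 196.02] [ 14  10  33  31 810] [ 590.82 -339.79   94.  ] [  2.83 103.93  -0.92]
```

Emit:
servo_tool --pt "1 0.003 0.03 -0.001 0 0 0" --pt "1 0.003 0.07 -0.001 0 0 0" --pt "1 0.003 0.1 -0.001 0 0 0" --pt "1 0.003 0.117 -0.001 0 0 0" --pt "1 0.003 0.117 -0.001 0 0 0" --pt "-1 0.003 0.117 -0.001 0 0 0" --pt "-1 0.003 0.117 -0.001 0 0 0" --pt "-1 0.003 0.117 -0.001 0 0 0" --pt "-1 0.003 0.117 -0.001 0 0 0" --pt "-1 0.003 0.117 -0.001 0 0 0" --pt "-1 0.003 0.117 -0.001 0 0 0" --pt "-1 0.003 0.117 -0.001 0 0 0"

```text
clock: 18.25
eef_pos: [591.6, -341.5, 82.3]
tcp_rot: [-1.571, -0.001, -0.184]
contact_force: [-0.7, 1.1, 6.0]
opening: 0.305
```

Emit:
servo_tool --pt "-1 0 -0.03 0 0 0 0" --pt "-1 0 -0.08 0 0 0 0" --pt "-1 0 -0.133 0 0 0 0" --pt "-1 -0.03 -0.133 0.03 0 0 0" --pt "-1 -0.07 -0.133 0.08 0 -0.4 0" --pt "-1 -0.11 -0.133 0.13 0 -0.8 0" --pt "-1 -0.15 -0.133 0.17 0 -1.05 0" --pt "-1 -0.179 -0.133 0.201 0 -1.05 0" --pt "-1 -0.179 -0.133 0.201 0 -1.05 0" --pt "-1 -0.179 -0.133 0.201 0 -1.05 0"

```text
clock: 19.5
eef_pos: [452.8, -111.2, 214.8]
tcp_rot: [-1.571, -0.002, -0.0]
contact_force: [0.2, 0.3, -1.2]
opening: 0.302
```

```bash
python3 - <<'E'
from h import *
s=r.sense(); print(s["eef_pos"],s["tcp_rot"],s["contact_force"],s["opening"])
im,C=shot("wrist","w8.png")
print(proj(C,(452,-111,90)))
E
```

```text
[ 452.83 -111.2   214.82] [-1.57 -0.   -0.  ] [ 0.18  0.34 -1.19] 0.3016650858840649
[320.45 186.96]
```

View pics/w8.png

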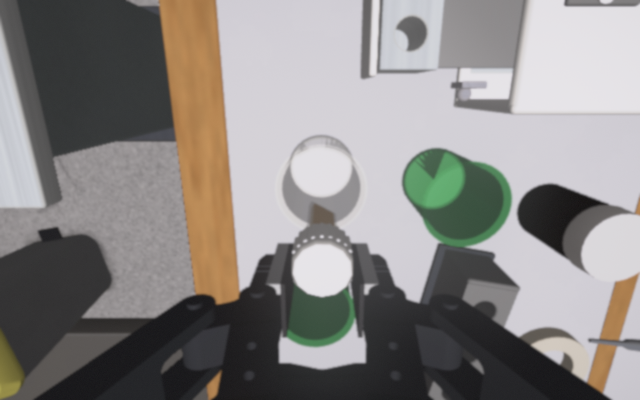

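The beaker is unmoved, its rim centred at about (321,187). I'll dip slide 3.

Emit:
servo_tool --pt "-1 -0.001 0.03 0 0 0 0" --pt "-1 -0.001 0.07 0 0 0 0" --pt "-1 -0.001 0.1 0 0 0 0" --pt "-1 -0.001 0.118 0 0 0 0" --pt "-1 -0.001 0.127 0 0 0 0" --pt "-1 -0.001 0.127 0 0 0 0"

```text
clock: 20.3
eef_pos: [451.2, -111.4, 86.9]
tcp_rot: [-1.571, 0.001, -0.002]
contact_force: [0.3, -1.0, 0.2]
opening: 0.301
```

Emit:
servo_tool --pt "-1 0 0 0 0 0 0" --pt "-1 0 0 0 0 0 0" --pt "-1 0 0 0 0 0 0" --pt "-1 0 0 0 0 0 0" --pt "-1 0 0 0 0 0 0" --pt "-1 0 0 0 0 0 0" --pt "-1 0 0 0 0 0 0" --pt "-1 0 0 0 0 0 0" --pt "-1 0 0 0 0 0 0" --pt "-1 0 0 0 0 0 0"

```text
clock: 21.55
eef_pos: [451.1, -110.9, 87.3]
tcp_rot: [-1.571, 0.0, -0.001]
contact_force: [-0.4, -0.9, -1.0]
opening: 0.301
```

Emit:
servo_tool --pt "-1 0 -0.04 0 0 0 0" --pt "-1 0 -0.09 0 0 0 0" --pt "-1 0 -0.127 0 0 0 0" --pt "-1 0.03 -0.127 0.05 0 0 0" --pt "-1 0.06 -0.127 0.1 0 0 0" --pt "-1 0.068 -0.11 0.115 0 0 0" --pt "-1 0.068 -0.08 0.115 0 0 0" --pt "-1 0.068 -0.075 0.115 0 0 0" --pt "-1 0.068 -0.075 0.115 0 0 0"

```text
clock: 22.68
eef_pos: [518.7, 3.5, 162.1]
tcp_rot: [-1.571, 0.001, -0.001]
contact_force: [-0.5, -0.2, 0.4]
opening: 0.304
```

```bash
python3 - <<'E'
from h import *
s=r.sense(); print(s["eef_pos"],s["tcp_rot"],s["opening"])
im,C=shot("wrist","w9.png")
print(proj(C,(519.5,54,100)),proj(C,(519.5,4,78)))
a=cv2.resize(im[40:320,210:430],None,fx=2,fy=2); cv2.imwrite("pics/c9.png",a)
E
```

```text
[518.72   3.54 162.11] [-1.57  0.   -0.  ] 0.3037401502819255
[322.84 133.3 ] [322.92 202.4 ]
```

View pics/c9.png

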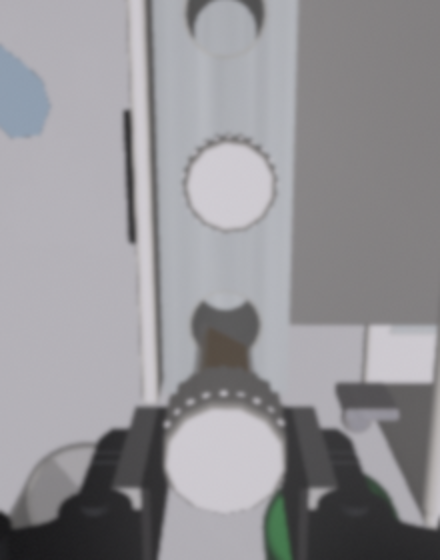

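Well 3 is at crop (226,324), with the paddle tip centred over it. I'll insert the slide.

Emit:
servo_tool --pt "-1 0.0005 0.015 0 0 0 0" --pt "-1 0.0005 0.03 0 0 0 0" --pt "-1 0.0005 0.045 0 0 0 0" --pt "-1 0.0005 0.06 0 0 0 0" --pt "-1 0.0005 0.07 0 0 0 0" --pt "-1 0.0005 0.073 0 0 0 0" --pt "-1 0.0005 0.074 0 0 0 0"

```text
clock: 23.6
eef_pos: [519.9, 4.1, 88.3]
tcp_rot: [-1.571, -0.0, -0.001]
contact_force: [-0.6, -0.4, 1.3]
opening: 0.303
```

Emit:
servo_tool --pt "-1 0 0.001 0 0 0 0" --pt "-1 0 0.001 0 0 0 0" --pt "0.3 0 0.001 0 0 0 0" --pt "0.3 0 0.001 0 0 0 0" --pt "0.3 0 0.001 0 0 0 0" --pt "0.3 0 0.001 0 0 0 0" --pt "0.3 0 -0.03 0 0 0 0" --pt "0.3 0 -0.08 0 0 0 0" --pt "0.3 0 -0.12 0 0 0 0" --pt "0.3 0 -0.12 0 0 0 0"

```text
clock: 24.85
eef_pos: [521.8, 4.1, 211.4]
tcp_rot: [-1.571, -0.006, -0.001]
contact_force: [0.6, 0.5, -0.7]
opening: 0.648
```

```bash
python3 - <<'E'
from h import *
s=r.sense(); print(s["eef_pos"],s["tcp_rot"],s["contact_force"],s["opening"])
im,C=shot("wrist","w10.png"); im=im
for y in(54,4):
    p=proj(C,(519.5,y,100)); u,v=p.astype(int); g=im[v-28:v+28,u-28:u+28].min(2); m=(g>175).astype(np.uint8)
    n,l,st,c=cv2.connectedComponentsWithStats(m); k=1+st[1:,4].argmax(); print(p,st[k],onz(C,*(c[k]+[u-28,v-28]),100))
E
```

```text
[521.75   4.05 211.41] [-1.57 -0.01 -0.  ] [ 0.58  0.54 -0.68] 0.6476668542860528
[317.54 125.97] [   3    0   53   56 1411] [518.65  53.28 100.  ]
[317.88 192.05] [   0    0   56   56 1502] [519.74   0.27 100.  ]
```

Emit:
servo_tool --pt "-1 -0.03 -0.04 0.01 0 -1 0" --pt "-1 -0.06 -0.04 0.02 0 -2 0" --pt "-1 -0.09 -0.04 0.04 0 -3 0" --pt "-1 -0.112 -0.04 0.053 0 -4 0" --pt "-1 -0.112 -0.04 0.053 0 -5 0" --pt "-1 -0.112 -0.04 0.053 0 -6 0" --pt "-1 -0.112 -0.04 0.053 0 -7 0" --pt "-1 -0.112 -0.04 0.053 0 -8 0" --pt "-1 -0.112 -0.04 0.053 0 -9 0" --pt "-1 -0.112 -0.04 0.053 0 -9 0" --pt "-1 -0.112 -0.04 0.053 0 -9 0"

```text
clock: 26.28
eef_pos: [407.3, 57.1, 247.5]
tcp_rot: [-1.569, 0.0, 1.566]
contact_force: [0.3, -0.4, -0.2]
opening: 0.003
```

```bash
python3 - <<'E'
from h import *
s=r.sense(); print(s["eef_pos"],s["tcp_rot"],s["contact_force"],s["opening"])
im,C=shot("wrist","w11.png"); b,_=shot("side","s11.png")
a=im[200:330,180:440]; b=b[150:230,265:385]
a=cv2.resize(a,(780,390)); b=cv2.resize(b,None,fx=2.5,fy=2.5); b=cv2.copyMakeBorder(b,0,0,0,780-b.shape[1],cv2.BORDER_CONSTANT)
cv2.imwrite("pics/c11.png",np.vstack([a,b]))
E
```

```text
[407.3   57.07 247.53] [-1.57  0.    1.57] [ 0.3  -0.38 -0.21] 0.00280796238402243
```

View pics/c11.png

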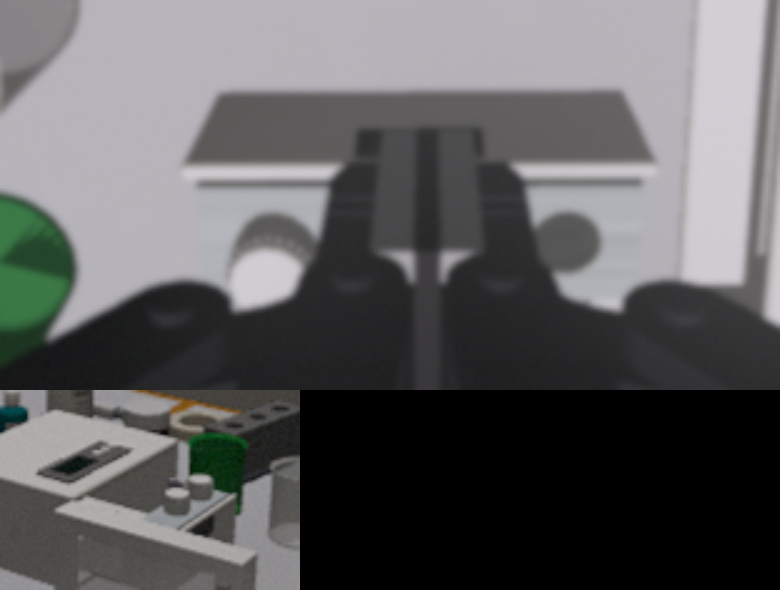

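Both caps sit level in the middle and right wells. I'll press the tray in.

Emit:
servo_tool --pt "-1 0 0.05 0 0 0 0" --pt "-1 0 0.11 0 0 0 0" --pt "-1 0 0.17 0 0 0 0" --pt "-1 0 0.19 -0.02 0 0 0" --pt "-1 0 0.19 -0.05 0 0 0" --pt "-1 0 0.19 -0.065 0 0 0" --pt "-1 0 0.19 -0.08 0 0 0" --pt "-1 0 0.19 -0.095 0 0 0" --pt "-1 0 0.19 -0.11 0 0 0" --pt "-1 0 0.19 -0.125 0 0 0" --pt "-1 0 0.19 -0.14 0 0 0" --pt "-1 0 0.19 -0.145 0 0 0"

```text
clock: 27.88
eef_pos: [550.5, 57.0, 58.1]
tcp_rot: [-1.566, 0.0, 1.569]
contact_force: [-8.4, 1.4, 4.0]
opening: 0.005
```

Emit:
servo_tool --pt "-1 0 0 -0.002 0 0 0" --pt "-1 0 0 -0.004 0 0 0" --pt "-1 0 0 -0.006 0 0 0" --pt "-1 0 0 -0.006 0 0 0"

```text
clock: 28.38
eef_pos: [555.8, 57.0, 58.1]
tcp_rot: [-1.566, 0.0, 1.569]
contact_force: [-6.8, 0.9, 2.6]
opening: 0.001
```

Emit:
servo_tool --pt "-1 0 0 -0.002 0 0 0" --pt "-1 0 0 -0.003 0 0 0" --pt "-1 0 0 -0.004 0 0 0" --pt "-1 0 0 -0.004 0 0 0"

```text
clock: 28.88
eef_pos: [557.0, 57.0, 58.0]
tcp_rot: [-1.56, 0.0, 1.569]
contact_force: [-18.0, 2.4, 13.6]
opening: 0.001
```

Emit:
servo_tool --pt "-1 0 0 0.006 0 0 0" --pt "-1 0 0 0.012 0 0 0" --pt "-1 0 0 0.02 0 0 0" --pt "-1 0 0 0.02 0 0 0" --pt "-1 0 0 0.02 0 0 0"

```text
clock: 29.5
eef_pos: [543.4, 57.1, 58.6]
tcp_rot: [-1.572, -0.0, 1.57]
contact_force: [0.7, -0.1, -0.1]
opening: -0.001
```

The tray is latched, since there is no force after backing off. Next is the door.

Emit:
servo_tool --pt "-1 0 0 0.05 0 0 0" --pt "-1 0 -0.02 0.1 0 0 0" --pt "-1 0 -0.08 0.127 0 0 0" --pt "-1 0 -0.14 0.127 0 1 0" --pt "-1 0.03 -0.19 0.127 0 2 0" --pt "-1 0.09 -0.19 0.127 0 3 0" --pt "-1 0.15 -0.19 0.127 0 4 0" --pt "-1 0.193 -0.19 0.127 0 5 0" --pt "-1 0.193 -0.19 0.127 0 6 0" --pt "-1 0.193 -0.19 0.127 0 7 0" --pt "-1 0.193 -0.19 0.127 0 8 0" --pt "-1 0.193 -0.19 0.127 0 9 0"

```text
clock: 31.0
eef_pos: [416.2, 250.4, 248.5]
tcp_rot: [-1.571, -0.0, -0.007]
contact_force: [-0.4, -0.7, -0.3]
opening: 0.003
```

```bash
python3 - <<'E'
from h import *
s=r.sense(); print(s["eef_pos"],s["tcp_rot"],s["contact_force"])
im,C=shot("wrist","w12.png")
print(proj(C,(401,196,114)))
T=Ro.from_euler("xyz",s["tcp_rot"]).as_matrix()
H=np.array([581,162.])
for th in np.arange(1.6,-.01,-.16):
    ex=np.array([np.cos(th),-np.sin(th)]); P=H+165*np.array([-np.sin(th),-np.cos(th)])-45*ex
    print(round(th,2),P,"yaw10deg",-(np.pi/2-th)/np.radians(10))
E
```

```text
[416.23 250.37 248.46] [-1.57 -0.   -0.01] [-0.43 -0.72 -0.31]
[304.79 244.12]
1.6 [417.38 211.8 ] yaw10deg 0.1673247220931722
1.44 [411.54 185.1 ] yaw10deg -0.7494077501161445
1.28 [410.03 157.8 ] yaw10deg -1.6661402223254613
1.12 [412.88 130.62] yaw10deg -2.582872694534778
0.96 [420.02 104.23] yaw10deg -3.499605166744095
0.8 [431.28  79.32] yaw10deg -4.4163376389534115
0.64 [446.37  56.53] yaw10deg -5.333070111162728
0.48 [464.89  36.43] yaw10deg -6.249802583372045
0.32 [486.38  19.53] yaw10deg -7.166535055581361
0.16 [510.29   6.28] yaw10deg -8.083267527790678
0.0 [536.  -3.] yaw10deg -8.999999999999995
```

View pics/w12.png

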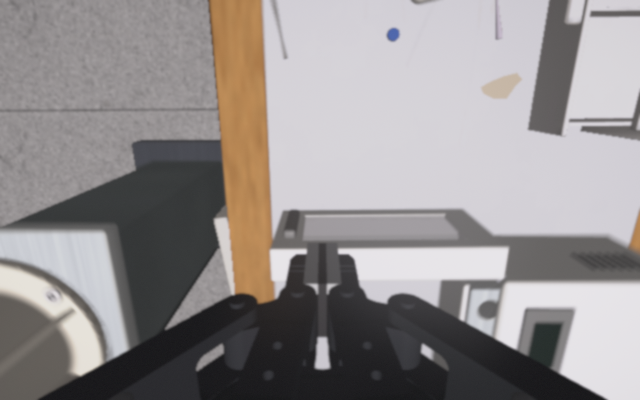

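The door's outer face runs from (275,246) to (505,246), clear of the fingers, so I'll descend outside it.

Emit:
servo_tool --pt "-1 0 0.06 0 0 0 0" --pt "-1 0 0.12 0 0 0 0" --pt "-1 0 0.187 0 0 0 0" --pt "-1 0 0.187 0 0 0 0" --pt "-1 0 0.187 -0.02 0 0 0" --pt "-1 0 0.187 -0.035 0 0 0" --pt "-1 -0.002 0.187 -0.05 0 -0.3 0" --pt "-1 -0.005 0.187 -0.065 0 -0.75 0" --pt "-1 -0.006 0.187 -0.079 0 -1.2 0" --pt "-1 -0.006 0.187 -0.093 0 -1.67 0"

```text
clock: 32.3
eef_pos: [410.9, 156.2, 63.4]
tcp_rot: [-1.571, -0.004, 0.293]
contact_force: [-0.4, 0.3, 0.6]
opening: 0.002
```

```bash
python3 - <<'E'
from h import *
y=.287; ax=np.array([np.cos(y),np.sin(y)]); az=np.array([-np.sin(y),np.cos(y)]); P0=np.array([410.3,157])
H=np.array([581,162.])
for th in np.arange(1.2,.1,-.1):
    ex=np.array([np.cos(th),-np.sin(th)]); P=H+165*np.array([-np.sin(th),-np.cos(th)])-45*ex
    print(round(th,2),P,np.round([(P-P0)@ax/1e3,(P-P0)@az/1e3,-((np.pi/2-th)-y)/np.radians(10)],3))
E
```

```text
1.2 [410.91 144.15] [-0.   -0.01 -0.48]
1.1 [413.54 127.26] [-0.01 -0.03 -1.05]
1.0 [417.84 110.72] [-0.01 -0.05 -1.63]
0.9 [423.78  94.68] [-0.01 -0.06 -2.2 ]
0.8 [431.28  79.32] [-0.   -0.08 -2.77]
0.7 [440.29  64.79] [ 0.   -0.1  -3.35]
0.6 [450.69  51.23] [ 0.01 -0.11 -3.92]
0.5 [462.4   38.77] [ 0.02 -0.13 -4.49]
0.4 [475.3   27.55] [ 0.03 -0.14 -5.06]
0.3 [489.25  17.67] [ 0.04 -0.16 -5.64]
0.2 [504.12   9.23] [ 0.05 -0.17 -6.21]
```

Emit:
servo_tool --pt "-1 -0.003 0 -0.0125 0 -0.48 0" --pt "-1 -0.0053 0 -0.0294 0 -1.05 0" --pt "-1 -0.0059 0 -0.0465 0 -1.63 0" --pt "-1 -0.0047 0 -0.0636 0 -2.2 0" --pt "-1 -0.0019 0 -0.0805 0 -2.77 0" --pt "-1 0.0027 0 -0.0969 0 -3.35 0" --pt "-1 0.0088 0 -0.1129 0 -3.92 0" --pt "-1 0.0165 0 -0.1281 0 -4.49 0" --pt "-1 0.0257 0 -0.1426 0 -5.06 0" --pt "-1 0.0363 0 -0.156 0 -5.64 0" --pt "-1 0.0481 0 -0.1683 0 -6.21 0" --pt "-1 0.0481 0 -0.1683 0 -6.21 0"

```text
clock: 33.8
eef_pos: [505.9, 8.5, 63.3]
tcp_rot: [-1.575, -0.001, 1.372]
contact_force: [-0.0, 0.8, 0.5]
opening: 0.0
```

```bash
python3 - <<'E'
from h import *
shot("side","s13.png");b,_=shot("scene","sc13.png")
cv2.imwrite("pics/c13.png",cv2.resize(b[130:280,220:420],None,fx=3,fy=3))
E
```

```text
(no output)
```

View pics/c13.png

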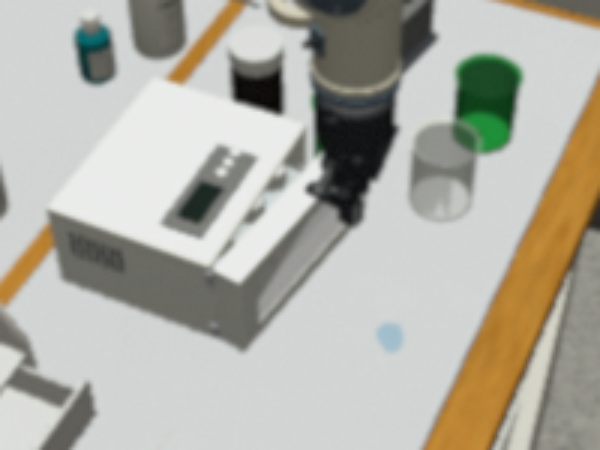

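The door is at about 0.2 rad with the fingers on its outer face. I'll keep pushing.

Emit:
servo_tool --pt "-1 -0.0018 0 -0.0075 0 -0.3 0" --pt "-1 -0.0034 0 -0.0147 0 -0.57 0" --pt "-1 -0.0044 0 -0.023 0 -0.85 0" --pt "-1 -0.0053 0 -0.03 0 -1.14 0" --pt "-1 -0.0053 0 -0.032 0 -1.14 0" --pt "-1 -0.0053 0 -0.032 0 -1.14 0"

```text
clock: 34.65
eef_pos: [534.2, -1.6, 61.5]
tcp_rot: [-1.571, -0.0, 1.572]
contact_force: [0.7, -0.5, -0.0]
opening: -0.003
```

Emit:
servo_tool --pt "-1 0 0 -0.002 0 0 0" --pt "-1 0 0 -0.004 0 0 0" --pt "-1 0 0 -0.005 0 0 0" --pt "-1 0 0 -0.005 0 0 0"

```text
clock: 35.15
eef_pos: [534.2, -1.7, 60.0]
tcp_rot: [-1.561, -0.0, 1.572]
contact_force: [-14.7, -0.4, 5.4]
opening: 0.001
```

Emit:
servo_tool --pt "-1 0 0 -0.002 0 0 0" --pt "-1 0 0 -0.002 0 0 0" --pt "-1 0 0 0.03 0 0 0" --pt "-1 0 0 0.08 0 0 0" --pt "-1 0 -0.03 0.12 0 0 0" --pt "-1 0 -0.1 0.12 0 0 0" --pt "-1 0 -0.16 0.12 0 0 0" --pt "-1 -0.06 -0.2 0.12 0 0 0" --pt "-1 -0.12 -0.2 0.12 0 0 0" --pt "-1 -0.18 -0.2 0.12 0 0 0" --pt "-1 -0.24 -0.2 0.12 0 0 0" --pt "-1 -0.24 -0.2 0.12 0 0 0"

```text
clock: 36.65
eef_pos: [419.8, -245.5, 261.4]
tcp_rot: [-1.571, 0.001, 1.568]
contact_force: [-0.2, 0.5, -0.9]
opening: 0.006
```

```bash
python3 - <<'E'
from h import *
print(r.sense()["eef_pos"],r.sense()["contact_force"])
a,_=shot("side","s14.png");b,_=shot("scene","sc14.png")
a=a[140:310,210:430]; b=b[120:350,210:430]
a=cv2.resize(a,None,fx=1.8,fy=1.8); b=cv2.resize(b,None,fx=1.8,fy=1.8)
a=cv2.copyMakeBorder(a,0,b.shape[0]-a.shape[0],0,0,cv2.BORDER_CONSTANT)
cv2.imwrite("pics/c14.png",np.hstack([a,b]))
E
```

```text
[ 419.79 -245.54  261.35] [-0.16  0.46 -0.86]
```

View pics/c14.png

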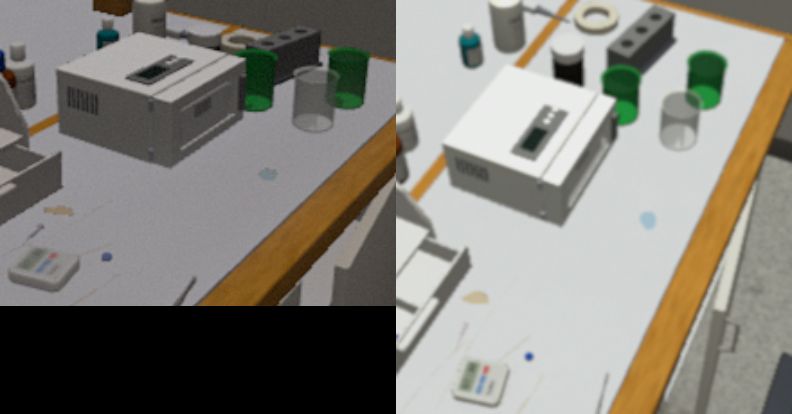

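The door is flush with the housing, the stand is empty, and the beaker is standing. The jar and timer have not moved, so I'm handing the job in.

```bash
python3 -c "
from rig import r
print(r.sign_off())"
```

```text
the job is handed in; nothing more can be done
None
```

The job is done and handed in after about 37 s on the robot's clock, but sign-off gives no verdict.

I pressed the latched tray and it popped out. Only the middle and right slides were there; the left hole of the stand was empty. I dipped each for about 1.3 s, with the paddle's lower edge by my estimate 20 mm above the bench. I then hung each slide in the well of the same place, middle first and then right.

I pressed the tray to its firm stop at 18 N, and closed the door until it stood firm at about 15 N or a little more.

**Last checks**
- **Tray:** no force was felt after backing off 14 mm, so it stayed latched.
- **Slides:** before the tray went in, both caps sat level on the block in the pictures. An automatic check of the cap positions mixed them up with the bright block, so I judged by eye.
- **Door:** it looks flush in both fixed views. I did not see or feel it snap over the catch.
- **Beaker and bystanders:** the beaker is standing, and the timer and jar have not visibly moved.

I viewed 16 pictures, two over the budget of 14.

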